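# Find the loose hold-down bolt on the routing jig

### The arm

A 6-joint arm with a two-finger parallel gripper is mounted at the origin on the work surface. World frame = base frame: x ahead of the robot, y to its left, z up, the work surface at z = 0. Lengths are in m, angles in rad, forces in N, time in s.
With the tool pointing down it reaches from about 0.325 to 0.925 m from the base axis. Payload 3.1 kg.
Tool frame: the origin (TCP) lies midway between the tips of the shut fingers; the grasp point (between the pads) lies 19 mm behind it (env.hold_point_z is the distance from the TCP to the grasp point, in m); z points along the fingers, x is the direction in which the jaws open and shut, and the axes are right-handed (so a half turn about z gives the same grasp; the last joint's range is limited). The gripper opens to 85 mm and grips with 20 to 120 N. Pads are 22 mm wide; open, the fingers measure 114 mm over their backs; the gripper's body (76 mm by 85 mm) begins 54 mm behind the grasp point. The pads swing forward as they close: fully open they stand 13 mm farther back than shut.
Start: joints at [-1.218, 0.217, 1.613, -0, 1.311, -0.112], TCP at [0.28, -0.559, 0.231] pointing down, gripper open.
Joint ranges: [-2.75, 2.75], [-0.78, 2.1], [0.31, 2.55], [-1.13, 4.27], [0.13, 2.63], [-2.58, 2.58]. Speed limits (rad/s): [2.79, 2.79, 3.14, 3.14, 3.14, 3.14].

### API

Orientations are given as [roll, pitch, yaw] about the fixed x, y, z axes, in that order (R = Rz(yaw) Ry(pitch) Rx(roll)).
In Python, from workcell import env gives the robot as it stands. Calls block until the motion is done:
- env.move_to(position, orientation): joint-space move of the TCP to a pose.
- env.servo_line(position, frame=None, speed=0.15, guard=None): straight line of the TCP; frame=None keeps the orientation; speed is the mean speed in m/s. With guard (N) it stops when the force on the tool has changed by that much, and returns True; else False.
- env.goto_joints(angles): joint-space move.
- env.gripper_to(opening): opening from 0.0 (shut) to 1.0 (fully open); the grip force is fixed at half the most; returns when the fingers have stopped.
- env.dwell(seconds).
- env.inverse_kinematics(position, orientation): joint angles nearest the present ones, or None.
- env.get_obs(): the state.
- env.read_camera(name): name is "scene" or "top"; returns a dict with "frame" (420x560x3 uint8, blue, green, red), "depth" (420x560 float32, m along the optical axis (not along the pixel's ray), 0 where there is no reading), "K" (3x3 intrinsics, pixels), "k1" (the pictures are not rectified: a ray, as slopes to the right and down, at radius r is drawn at 1 + k1 r^2 times it, then the intrinsics apply), "rvec" (rotation vector, rad) and "tvec" (3), from world to camera coordinates, as OpenCV has them. Camera axes: x right, y down, z forward; pixel columns grow to the right and rows downward; lengths in m; the calibration is good to about 2 mm. A picture is of the moment at which its call begins.
A pose or a line that the arm cannot do raises env.MotionError and nothing moves.
- env.sign_off(): hands the job in, once; it reports no verdict.
The state is a dict: "t": time; "q": joint angles; "joint_vel": joint speeds; "tau": joint torques, N m; "tcp_pos": TCP position; "eef_rot": TCP orientation; "wrist_force": force on the tool from outside, world axes, zero at the start; "moment": the same for the moment, N m; "finger_gap": opening from 0.0 (shut) to 1.0 (fully open).
Only numpy, scipy, OpenCV 4.12 (cv2) and the standard library are available. Lean on these libraries where they do the work, as an engineer would, in place of code of your own. Each camera call takes 0.05 s, during which the arm holds its last target. There are 200 camera calls.

### The job

First swing the routing jig's keeper bar fully shut over the template board until it snaps home in its catch. Then tap down on the three bolt heads, one after another, until you find the loose one, the one that sinks right down; lift the dust cap of that same post by its tab, at least 45 degrees open, and finish while still holding it up so that the lock nut under it can be reached. Leave the other two caps shut, the keeper bar home and the loose things around the jig where they are.

Things in the scene. Friction and masses are not known exactly. Their poses are not given: they have to be found in the camera images.
- jig: Fixed plywood bed 180 x 530 x 18 mm; origin on its underside, bed spans x -90..90, y -230..300 mm. x away from the robot, y left, yaw up to 0.2. Carries the keeper bar over a template board (left end) and, in a row along y 120 mm apart, three alike grey posts 120 x 56 x 45 mm, tops 63 mm above the bench, a little askew: 1 left, 2 middle, 3 right; hex bolt at the far end, dust cap at the near end.
- keeper (a joint): Steel keeper bar 165 x 24 x 12 mm, swings level, top 51 mm above the bench. 0 = fully shut on its stop, pointing along the jig's -x; grows as it opens towards the jig's +y (to 1.5). Starts 0.6 to 1.1 open. A sprung ball catch resists with about 4 N at the knob from 0.1 on and snaps up behind the bar past 0.04; home below 0.03. Light friction, stays where left.
- keeper_knob (a point): Grip point on the upright round black knob near the free end of the keeper bar: 22 mm diameter, 42 mm tall, standing on the bar. The point is on its axis, 75 mm above the bench, 24 mm above the bar and 18 mm below the knob's top, 130 mm from the pivot axis.
- keeper_hinge (a point): Point on the upright pivot axis of the keeper bar, 45 mm above the bench; in the jig's frame at x 50, y 190 mm. Does not move.
- bolt_1 (a joint): How far the bolt of post 1 (left (+y) of the three) has sunk (m), 0 at the start. If it is the loose one, a push of more than 2.5 N sinks it; it bottoms at 6 mm and stays down. A tight bolt does not sink. Exactly one is loose, varying from start to start; they look alike.
- bolt_1_top (a point): Centre of the top face of the upright steel hex bolt head of post 1, 22 mm across, 12 mm high; at the start 15 mm above the post's top, 78 mm above the bench. It sinks with the bolt. Its axes are the post's: x from the near (cap) end to the far (bolt) end, z up.
- cap_1 (a joint): Opening angle (rad) of the dust cap of post 1, an aluminium plate 70 x 52 x 6 mm: 0 lying shut, grows as its near end is lifted, stops at 1.2. Its hinge axis runs along the post's y, 29 mm from the bolt's axis along the post's -x, 66.5 mm above the bench. A light spring and its weight (about 1 N at the tab) close it as soon as it is let go.
- cap_1_tab (a point): Grip point on the tab of the cap of post 1: the tab sticks out of the cap's near edge, 44 mm long (post's x), 14 mm wide (post's y), 8 mm thick, free on both sides and below. Point at mid width and thickness, 29 mm from the cap's edge, 15 mm from the tab's end, 101 mm from the hinge axis; shut, 67 mm above the bench, 130 mm from the bolt's axis. Moves with the cap.
- bolt_2 (a joint): How far the bolt of post 2 (middle one) has sunk (m), 0 at the start. If it is the loose one, a push of more than 2.5 N sinks it; it bottoms at 6 mm and stays down. A tight bolt does not sink. Exactly one is loose, varying from start to start; they look alike.
- bolt_2_top (a point): Centre of the top face of the upright steel hex bolt head of post 2, 22 mm across, 12 mm high; at the start 15 mm above the post's top, 78 mm above the bench. It sinks with the bolt. Its axes are the post's: x from the near (cap) end to the far (bolt) end, z up.
- cap_2 (a joint): Opening angle (rad) of the dust cap of post 2, an aluminium plate 70 x 52 x 6 mm: 0 lying shut, grows as its near end is lifted, stops at 1.2. Its hinge axis runs along the post's y, 29 mm from the bolt's axis along the post's -x, 66.5 mm above the bench. A light spring and its weight (about 1 N at the tab) close it as soon as it is let go.
- cap_2_tab (a point): Grip point on the tab of the cap of post 2: the tab sticks out of the cap's near edge, 44 mm long (post's x), 14 mm wide (post's y), 8 mm thick, free on both sides and below. Point at mid width and thickness, 29 mm from the cap's edge, 15 mm from the tab's end, 101 mm from the hinge axis; shut, 67 mm above the bench, 130 mm from the bolt's axis. Moves with the cap.
- bolt_3 (a joint): How far the bolt of post 3 (right (-y) of the three) has sunk (m), 0 at the start. If it is the loose one, a push of more than 2.5 N sinks it; it bottoms at 6 mm and stays down. A tight bolt does not sink. Exactly one is loose, varying from start to start; they look alike.
- bolt_3_top (a point): Centre of the top face of the upright steel hex bolt head of post 3, 22 mm across, 12 mm high; at the start 15 mm above the post's top, 78 mm above the bench. It sinks with the bolt. Its axes are the post's: x from the near (cap) end to the far (bolt) end, z up.
- cap_3 (a joint): Opening angle (rad) of the dust cap of post 3, an aluminium plate 70 x 52 x 6 mm: 0 lying shut, grows as its near end is lifted, stops at 1.2. Its hinge axis runs along the post's y, 29 mm from the bolt's axis along the post's -x, 66.5 mm above the bench. A light spring and its weight (about 1 N at the tab) close it as soon as it is let go.
- cap_3_tab (a point): Grip point on the tab of the cap of post 3: the tab sticks out of the cap's near edge, 44 mm long (post's x), 14 mm wide (post's y), 8 mm thick, free on both sides and below. Point at mid width and thickness, 29 mm from the cap's edge, 15 mm from the tab's end, 101 mm from the hinge axis; shut, 67 mm above the bench, 130 mm from the bolt's axis. Moves with the cap.
- router_bit: Router bit standing on its cutter on the bed between posts 1 and 2: 22 mm diameter, 50 mm tall. Not part of the job; its origin is on its underside.
- offcut: Wooden offcut 50 x 22 x 16 mm on the bed between posts 2 and 3. Not part of the job; its origin is on its underside.
- tape_measure: Tape measure 66 x 38 x 62 mm beyond the jig. Not part of the job; its origin is on its underside.
- sanding_block: Sanding block 100 x 60 x 36 mm, near right. Not part of the job; its origin is on its underside.
- screwdriver: Screwdriver lying across beyond the jig. Not part of the job; its origin is on its underside.
- glue_bottle: Glue bottle 60 mm diameter, 170 mm tall, far right. Not part of the job; its origin is on its underside.
- wrench: Wrench lying on the bench left of the jig. Not part of the job; its origin is on its underside.

How it is judged:
By the outcome, as a careful person would: the job done as asked, in the order asked, and still so for the second after the job is handed in, while the arm keeps its last pose, push and grip.
It also fails if it takes over 58 s, if anything falls off the work surface, if the arm or the gripper's body presses on something with over 40 N, if the wrist force passes 120 N, or if a joint passes its speed limit or range.

## Working session

There is one attempt and no reset: what is moved stays moved. The work goes in short steps, each a Python script; the robot and the scene stay as the last script left them, time stands still between calls to the robot, and variables do not carry over. Pictures are saved under pics/ and viewed, about 8 in all and at most 12, crops included, and the job is handed in when it is done.

```bash
ls; mkdir -p pics; cat > h.py <<'E'
import numpy as np, cv2
from workcell import env
def cam(n):
    d=env.read_camera(n); d['R']=cv2.Rodrigues(np.array(d['rvec'],float))[0]; d['t']=np.array(d['tvec'],float).ravel(); d['K']=np.array(d['K']); d['C']=-d['R'].T@d['t']
    return d
def ray(d,u,v):
    # distortion (k1) as in OpenCV
    p=cv2.undistortPoints(np.array([[[u,v]]],float),d['K'],np.array([d['k1'],0,0,0.]))[0,0]
    return d['R'].T@np.array([p[0],p[1],1.])
def onplane(d,u,v,z):
    r=ray(d,u,v); return d['C']+r*(z-d['C'][2])/r[2]
def depthpt(d,u,v):
    return d['C']+ray(d,u,v)*d['depth'][int(v),int(u)]
def proj(d,P):
    return cv2.projectPoints(np.array(P,float).reshape(-1,3),np.array(d['rvec'],float),d['t'],d['K'],np.array([d['k1'],0,0,0.]))[0].reshape(-1,2)
def cloud(d):
    v,u=np.mgrid[:420,:560]; p=cv2.undistortPoints(np.stack([u,v],-1).reshape(-1,1,2).astype(float),d['K'],np.array([d['k1'],0,0,0.]))[:,0]
    P=np.c_[p,np.ones(len(p))]*d['depth'].reshape(-1,1); return (P-d['t'])@d['R']
E
python3 - <<'E'
from h import *
for n in('top','scene'):
    d=cam(n); cv2.imwrite(f'pics/{n}0.png',d['frame']); print(n,d['C'],d['R'][2],d['K'][0,0],d['k1'])
print(env.get_obs())
E
```

```text
pics
top [ 4.87467193e-01 -1.01152137e-03  1.41828336e+00] [ 0.06183232 -0.00632335 -0.99806652] 438.1442145420617 0.0056433278875537346
scene [ 0.91858277 -0.40874744  0.91600639] [-0.33674952  0.42223158 -0.84161764] 389.7112163096328 0.03859427874847942
{'t': 0.1, 'q': array([-1.21816470e+00,  2.17677619e-01,  1.61476791e+00,  2.39037171e-05,
        1.31129888e+00, -1.12165330e-01]), 'joint_vel': array([ 0.00079865, -0.002471  , -0.0031565 ,  0.00123431,  0.00167652,
        0.00129301]), 'tau': array([-3.72022805e-04, -3.98075724e+01, -3.04968381e+01, -1.38552737e-04,
        4.28523053e-03, -1.90234303e-06]), 'tcp_pos': array([ 0.27994384, -0.55798642,  0.23010254]), 'eef_rot': array([-3.14132886e+00,  2.13565205e-03, -1.10600525e+00]), 'wrist_force': array([-0.2406054 , -0.06157389,  0.5211326 ]), 'moment': array([-0.03183853,  0.03966859,  0.00835254]), 'finger_gap': 1.0024182894405655}
```

View pics/top0.png

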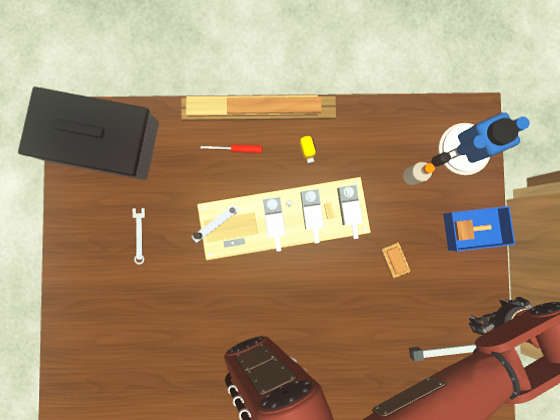

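View pics/scene0.png

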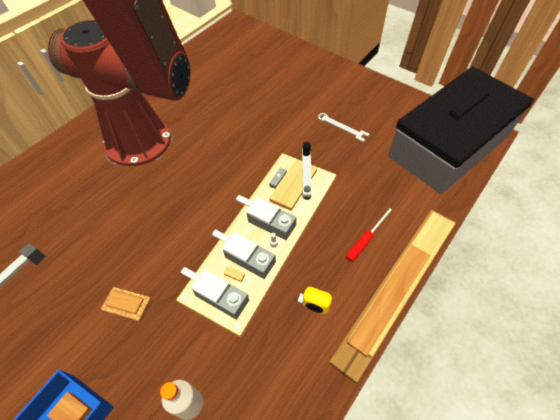

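```bash
python3 - <<'E'
from h import *
d=cam('top'); c=cv2.resize(d['frame'][170:265,185:380],None,fx=4,fy=4,interpolation=cv2.INTER_CUBIC)
cv2.imwrite('pics/top1.png',c)
d=cam('scene'); c=cv2.resize(d['frame'][130:335,175:345],None,fx=2.9,fy=2.9,interpolation=cv2.INTER_CUBIC)
cv2.imwrite('pics/scene1.png',c)
E
```

```text
(no output)
```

View pics/top1.png

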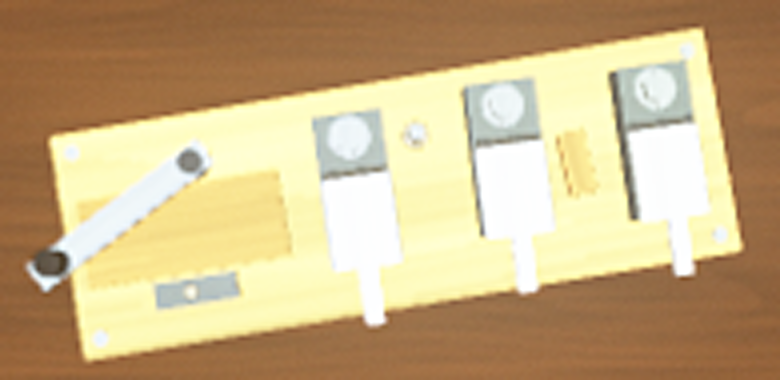

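View pics/scene1.png

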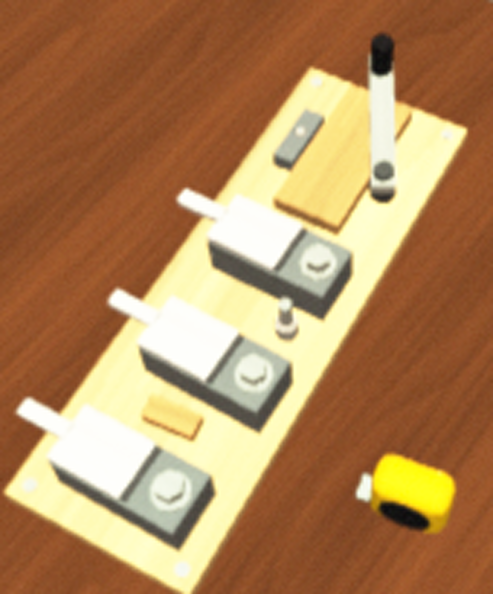

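The top crop shows the keeper bar open, with its knob at (52,262), pivot at (190,159) and catch at (195,290). The bolts are at (350,136), (502,104) and (655,88), and the tab ends at (375,325), (529,292) and (685,275). The scene crop shows the same layout, and I'll use it as a second view.

```bash
python3 - <<'E'
from h import *
np.set_printoptions(precision=4,suppress=True)
T=cam('top');S=cam('scene')
t=lambda x,y:(185+(x+.5)/4-.5,170+(y+.5)/4-.5)
s=lambda x,y:(175+(x+.5)/2.9-.5,130+(y+.5)/2.9-.5)
items={'knobtop':(.093,(52,262),(382,43)),'pivot':(.054,(190,159),None),
'b1':(.078,(350,135),(319,258)),'b2':(.078,(502,103),(254,368)),'b3':(.078,(655,88),(172,485)),
'e1':(.071,(375,325),(182,199)),'e2':(.071,(529,292),(114,298)),'e3':(.071,(685,275),(23,409)),
'bit':(.068,(414,132),(286,303)),
'cA':(.018,(50,135),(466,130)),'cB':(.018,(704,28),(188,593)),'cC':(.018,(743,250),(5,491)),'cD':(.018,(88,361),(311,68))}
P={}
for k,(z,a,b) in items.items():
    A=onplane(T,*t(*a),z); B=onplane(S,*s(*b),z) if b else A; P[k]=(A+B)/2; print(k,A[:2],B[:2],(A-B)[:2])
yaws=[]
for a,b in(('cB','cA'),('cC','cD')):
    v=P[b]-P[a]; yaws.append(np.arctan2(-v[0],v[1]))
for a,b in(('cD','cA'),('cC','cB')):
    v=P[b]-P[a]; yaws.append(np.arctan2(v[1],v[0]))
print('yaws',yaws); c=sum(P[k] for k in('cA','cB','cC','cD'))/4
y=np.mean(yaws[:2]);R=np.array([[np.cos(y),-np.sin(y)],[np.sin(y),np.cos(y)]])
O=c[:2]-R@[0,.035]; H=O+R@[.05,.19]; print('jig',O,y,'hinge',H,'knob dist',np.linalg.norm(P['knobtop'][:2]-H))
k=P['knobtop'][:2]-H; kl=R.T@k; print('keeper angle',np.arctan2(kl[1],-kl[0]))
for i in'123':
    v=P['b'+i]-P['e'+i];print(i,'yaw',np.arctan2(v[1],v[0]),'len',np.linalg.norm(v[:2]),'local',R.T@(P['b'+i][:2]-O))
# refine: cap white mask
for nm,d in(('top',T),('scene',S)):
    g=d['frame'].astype(int); m=(g.min(2)>235).astype(np.uint8)
    n,l,st,ce=cv2.connectedComponentsWithStats(m)
    for j in range(1,n):
        if st[j,4]>80: print(nm,st[j],ce[j], onplane(d,*ce[j],.071)[:2])
E
```

```text
knobtop [0.488  0.2348] [0.4911 0.236 ] [-0.0032 -0.0013]
pivot [0.5666 0.1342] [0.5666 0.1342] [0. 0.]
b1 [0.582  0.0091] [0.5868 0.0079] [-0.0048  0.0012]
b2 [ 0.6051 -0.1079] [ 0.609  -0.1101] [-0.0038  0.0022]
b3 [ 0.6152 -0.2257] [ 0.6218 -0.2272] [-0.0066  0.0015]
e1 [ 0.4365 -0.0081] [ 0.4444 -0.0127] [-0.0079  0.0046]
e2 [ 0.4601 -0.1265] [ 0.4663 -0.1278] [-0.0063  0.0012]
e3 [ 0.4715 -0.2465] [ 0.4787 -0.2496] [-0.0072  0.0031]
bit [ 0.5844 -0.0403] [ 0.5879 -0.041 ] [-0.0035  0.0008]
cA [0.5894 0.2495] [0.5894 0.2488] [0.     0.0007]
cB [ 0.6688 -0.2763] [ 0.6699 -0.2738] [-0.0011 -0.0026]
cC [ 0.4901 -0.303 ] [ 0.4927 -0.3013] [-0.0026 -0.0017]
cD [0.4092 0.2197] [0.4127 0.2216] [-0.0035 -0.0018]
yaws [np.float64(0.15142476429548157), np.float64(0.1527158723800519), np.float64(0.15839337288334812), np.float64(0.15113913576994173)]
jig [ 0.5456 -0.0614] 0.15207031833776674 hinge [0.5662 0.1339] knob dist 0.1271806465857491
keeper angle 1.0758657205458804
1 yaw 0.13093417344157757 len 0.1452126175302138 local [0.049  0.0633]
2 yaw 0.12557960475143018 len 0.14499080388973482 local [ 0.0536 -0.0563]
3 yaw 0.14965109254733452 len 0.14504814733425989 local [ 0.0471 -0.1741]
top [444 124  28  28 330] [453.9545 137.1758] [ 0.7818 -0.5598]
top [449 155  40  16 349] [466.5186 163.447 ] [ 0.6989 -0.5957]
top [342 201  20  38 449] [352.3096 215.3363] [ 0.5424 -0.2373]
top [304 205  20  38 461] [313.7223 219.7657] [ 0.5303 -0.1182]
top [200 209  33  27 221] [215.4932 221.9729] [0.5275 0.1838]
top [265 213  21  38 469] [275.3518 227.7505] [0.5073 0.0002]
scene [237 196  41  26 473] [260.0677 207.9218] [ 0.5123 -0.0007]
scene [213 231  44  29 580] [237.1224 244.4586] [ 0.5357 -0.1189]
scene [182 268  46  33 696] [206.8951 283.3879] [ 0.5471 -0.2386]
```

```bash
cat >> h.py <<'E'
np.set_printoptions(precision=4,suppress=True)
Y=0.1521; RJ=np.array([[np.cos(Y),-np.sin(Y)],[np.sin(Y),np.cos(Y)]])
H=np.array([.5663,.134])
def kp(a,off,z):
    """TCP pose behind the knob at keeper angle a, off metres on the opening side"""
    n=RJ@[np.sin(a),np.cos(a)]; p=H+RJ@(.13*np.array([-np.cos(a),np.sin(a)]))+off*n
    return [p[0],p[1],z],[np.pi,0,np.arctan2(n[1],n[0])]
def st(m=''):
    o=env.get_obs(); print(m,'t%.2f'%o['t'],o['tcp_pos'],o['wrist_force'],'gap%.3f'%o['finger_gap'])
    return o
E
python3 - <<'E'
from h import *
env.gripper_to(0.0)
p,r=kp(1.076,.045,.17); env.move_to(p,r); st('above')
p,r=kp(1.076,.045,.062); env.servo_line(p,r,speed=.15,guard=10); st('down')
for a in np.arange(1.076,.19,-.125):
    p,r=kp(a,.0265,.062); g=env.servo_line(p,r,speed=.12,guard=25); st('%.2f %s'%(a,g))
    if g: break
cv2.imwrite('pics/s2.png',cv2.resize(cam('scene')['frame'][80:260,175:415],None,fx=2.5,fy=2.5))
E
```

```text
above t4.08 [0.5243 0.2642 0.1701] [0.0773 0.2171 0.126 ] gap0.002
down t4.95 [0.5248 0.2651 0.0629] [ 0.8623 -0.3049  0.2021] gap0.001
1.08 False t5.25 [0.5098 0.2539 0.0632] [-0.4092  0.1405 -0.6521] gap-0.003
0.95 False t5.54 [0.4952 0.246  0.0625] [0.2578 0.4614 0.2238] gap-0.004
0.83 False t5.83 [0.4819 0.2361 0.0622] [-0.2764 -0.2472 -0.4794] gap-0.001
0.70 False t6.12 [0.4698 0.2247 0.0621] [ 0.7609  0.6734 -0.6261] gap0.002
0.58 False t6.42 [0.4593 0.2119 0.0621] [ 0.1359  0.1132 -0.249 ] gap0.002
0.45 False t6.71 [0.4505 0.198  0.0621] [ 0.2814 -0.2098 -0.1384] gap0.003
0.33 False t7.00 [0.4434 0.183  0.0621] [ 0.3418  0.8201 -0.0938] gap0.004
0.20 False t7.29 [0.4383 0.1672 0.0622] [-0.1225 -0.4594  1.0055] gap0.006
```

View pics/s2.png

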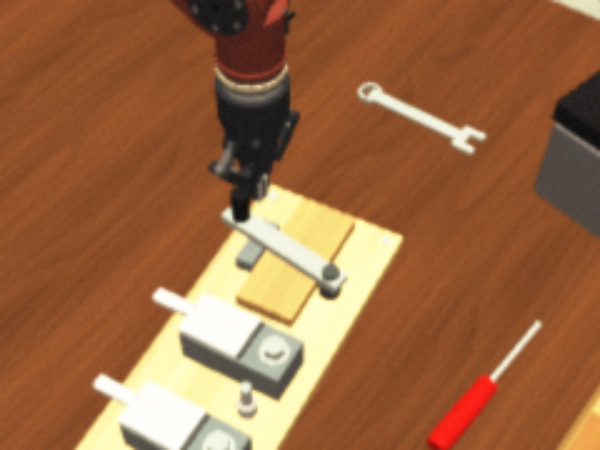

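The finger is behind the knob at about (240,205) and the bar has swung most of the way. Next I push it through the catch onto its stop.

```bash
python3 - <<'E'
from h import *
for a,s in [(.12,.1),(.06,.06),(.02,.05),(-.01,.05),(-.04,.03),(-.07,.03),(-.1,.03)]:
    p,r=kp(a,.0265,.062); g=env.servo_line(p,r,speed=s,guard=13); st('%.2f %s'%(a,g))
    if g: break
env.dwell(.2); st()
p,r=kp(0,.06,.062); env.servo_line(p,r,speed=.1)
p,r=kp(0,.06,.17); env.servo_line(p,r,speed=.2); st()
T=cam('top'); S=cam('scene')
c=np.hstack([cv2.resize(T['frame'][185:265,190:290],(400,320),interpolation=2),cv2.resize(S['frame'][130:230,235:345],(352,320),interpolation=2)])
cv2.imwrite('pics/k.png',c)
p,_=kp(0,0,.093); print(proj(T,p),proj(S,p))
E
```

```text
0.12 False t7.60 [0.4359 0.1567 0.0621] [-0.2636  0.3373  0.3196] gap0.003
0.06 False t7.88 [0.4347 0.1487 0.0621] [ 0.3777 -0.2945 -0.4185] gap-0.004
0.02 False t8.14 [0.434  0.1434 0.062 ] [-0.012  -0.0045 -0.1266] gap0.001
-0.01 False t8.39 [0.4338 0.1393 0.062 ] [-0.3209 -0.3141  0.5106] gap-0.001
-0.04 True t8.61 [0.4335 0.1383 0.062 ] [0.6608 2.4733 1.9117] gap-0.004
 t8.81 [0.4335 0.1382 0.062 ] [0.1431 4.3964 3.5845] gap-0.000
 t10.02 [0.428  0.173  0.1691] [-0.5473  0.4652  0.3025] gap-0.004
[[237.7383 251.2774]] [[264.9353 162.3388]]
```

View pics/k.png

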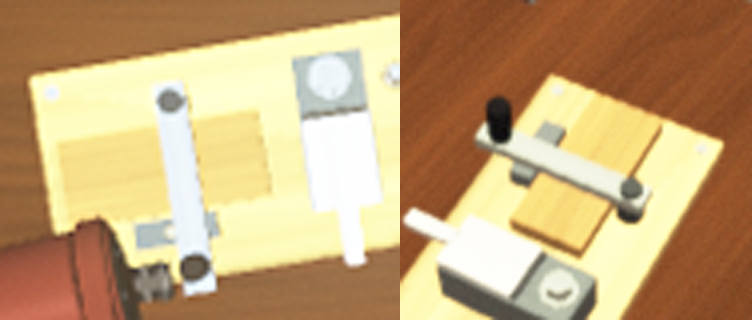

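The ball shows on the +y side of the bar, and the knob matches its predicted shut position in both views. I'll push once more with a higher guard to confirm it's on the stop, then tap the bolts.

```bash
cat >> h.py <<'E'
from scipy.spatial.transform import Rotation
B={1:(.5844,.0085,.131),2:(.6071,-.109,.1256),3:(.6185,-.2265,.1497)}
E
python3 - <<'E'
from h import *
p,r=kp(0,.05,.062); env.servo_line(p,r,speed=.25)
p,r=kp(-.15,.0265,.062); g=env.servo_line(p,r,speed=.05,guard=22); o=st('repush %s'%g)
n=RJ@[0,1]; print('offset beyond knob at 0:',(o['tcp_pos'][:2]-H-RJ@[-.13,0])@n)
p,r=kp(0,.05,.062); env.servo_line(p,r,speed=.15)
env.servo_line(p[:2]+[.15],r,speed=.25)
for i in(1,2,3):
    x,y,w=B[i]; r=[np.pi,0,w+np.pi/2]
    env.move_to([x,y,.13],r); env.servo_line([x,y,.088],r,speed=.15); a=st('pre %d'%i)
    g=env.servo_line([x,y,.060],r,speed=.025,guard=8); o=st('tap %s'%g); z=o['tcp_pos'][2]
    env.servo_line([x,y,.13],r,speed=.2); print(i,'stop z',z)
    if z<.0745: print('LOOSE',i); break
st()
E
```

```text
repush True t11.32 [0.4338 0.1384 0.0636] [-0.2859  5.4079  1.5526] gap-0.000
offset beyond knob at 0: 0.024401394572441885
pre 1 t13.47 [0.5833 0.0097 0.0876] [0.3459 0.0911 1.4175] gap-0.001
tap True t14.06 [0.5848 0.0084 0.078 ] [-1.8629 -0.2048  4.9746] gap-0.001
1 stop z 0.07803553130800014
pre 2 t15.46 [ 0.6061 -0.1077  0.0869] [-0.5921 -0.0479  0.5851] gap-0.003
tap True t16.05 [ 0.6075 -0.1092  0.0781] [-0.0267  0.2391  4.3796] gap0.001
2 stop z 0.07805571506062645
pre 3 t17.44 [ 0.6176 -0.2249  0.0867] [ 0.4078 -0.0739  0.7118] gap-0.001
tap True t18.16 [ 0.619  -0.2268  0.0721] [-0.7801  0.6759  3.7085] gap0.001
3 stop z 0.07209450543674131
LOOSE 3
 t18.60 [ 0.6189 -0.2268  0.1306] [-0.379  -0.7044 -0.7446] gap-0.000
```

Bolt 3 sank to 72.1 mm, while bolts 1 and 2 held at 78.0 mm. Next I check reachability for lifting cap 3.

```bash
cat >> h.py <<'E'
def cap_pose(i,th0,a,back=0.,slide=.003):
    """TCP pose gripping tab i at cap angle a, tool leaning th0 at a=0 and turning with the cap; back = retreat along tool z"""
    x,y,w=B[i]; px=np.array([np.cos(w),np.sin(w),0]); py=np.array([-np.sin(w),np.cos(w),0]); ez=np.array([0,0,1.])
    hinge=np.array([x,y,.0665])-.029*px
    tab=hinge+(.101+slide)*(-np.cos(a)*px+np.sin(a)*ez)
    th=th0-a; z=np.sin(th)*px-np.cos(th)*ez; X=py
    M=np.c_[X,np.cross(z,X),z]
    return tab+z*(env.hold_point_z-back), Rotation.from_matrix(M).as_euler('xyz')
E
python3 - <<'E'
from h import *
print(env.hold_point_z)
for th in(.7,.5,.35,.2):
    for a,b in((0,.1),(0,0),(.5,0),(.95,0)):
        p,r=cap_pose(3,th,a,b); print(th,a,b,p,env.inverse_kinematics(list(p),list(r)))
E
```

```text
0.0187
0.7 0 0.1 [ 0.4352 -0.2541  0.1287] None
0.7 0 0 [ 0.4989 -0.2445  0.0522] None
0.7 0.5 0 [ 0.5033 -0.2439  0.098 ] [-0.6559  0.1442  1.9853  0.1868  0.8812 -2.486 ]
0.7 0.95 0 [ 0.5254 -0.2405  0.133 ] [-0.4743  0.3582  1.6504 -0.149   1.3398 -2.1455]
0.5 0 0.1 [ 0.4484 -0.2521  0.1378] None
0.5 0 0 [ 0.4959 -0.245   0.0501] None
0.5 0.5 0 [ 0.4996 -0.2444  0.0977] [-0.5812  0.2259  1.8755  0.      1.0402 -2.3017]
0.5 0.95 0 [ 0.522  -0.2411  0.1343] [-0.4285  0.4708  1.5357 -0.2403  1.521  -2.0899]
0.35 0 0.1 [ 0.4594 -0.2505  0.1429] None
0.35 0 0 [ 0.4933 -0.2454  0.0489] None
0.35 0.5 0 [ 0.4968 -0.2449  0.0979] [-0.5326  0.2987  1.7908 -0.1025  1.1707 -2.2075]
0.35 0.95 0 [ 0.5196 -0.2414  0.1357] [-0.4003  0.558   1.4526 -0.3007  1.6551 -2.0653]
0.2 0 0.1 [ 0.471  -0.2487  0.1462] [-0.7047  0.0194  2.0148  0.1811  0.9827 -2.5164]
0.2 0 0 [ 0.4907 -0.2458  0.0482] [-0.6744  0.2096  2.026   0.2088  0.7802 -2.5343]
0.2 0.5 0 [ 0.4941 -0.2453  0.0985] [-0.4902  0.3784  1.7057 -0.1839  1.305  -2.1402]
0.2 0.95 0 [ 0.5174 -0.2417  0.1374] [-0.3769  0.6459  1.3734 -0.3583  1.7862 -2.0529]
```

```bash
sed -i 's/X=py$/X=-py/' h.py; python3 - <<'E'
from h import *
for th in(.7,.5,.35):
    for a,b in((0,.1),(0,0),(.5,0),(.95,0)):
        p,r=cap_pose(3,th,a,b); print(th,a,b,p,env.inverse_kinematics(list(p),list(r)))
E
```

```text
0.7 0 0.1 [ 0.4352 -0.2541  0.1287] [-1.0548 -0.0932  2.3114  0.9066  0.8693 -0.2245]
0.7 0 0 [ 0.4989 -0.2445  0.0522] [-0.9033  0.1732  2.2399  1.1195  0.6713 -0.3764]
0.7 0.5 0 [ 0.5033 -0.2439  0.098 ] [-0.6559  0.1442  1.9853  0.1868  0.8812  0.6556]
0.7 0.95 0 [ 0.5254 -0.2405  0.133 ] [-0.4743  0.3582  1.6504 -0.149   1.3398  0.9961]
0.5 0 0.1 [ 0.4484 -0.2521  0.1378] [-0.9051 -0.0917  2.2081  0.5866  0.8531  0.1617]
0.5 0 0 [ 0.4959 -0.245   0.0501] [-0.8085  0.156   2.1675  0.7147  0.6416  0.0678]
0.5 0.5 0 [ 0.4996 -0.2444  0.0977] [-0.5812  0.2259  1.8755 -0.      1.0402  0.8399]
0.5 0.95 0 [ 0.522  -0.2411  0.1343] [-0.4285  0.4708  1.5357 -0.2403  1.521   1.0517]
0.35 0 0.1 [ 0.4594 -0.2505  0.1429] [-0.7997 -0.0489  2.1158  0.3643  0.8986  0.4182]
0.35 0 0 [ 0.4933 -0.2454  0.0489] [-0.7393  0.1726  2.1006  0.432   0.6891  0.3707]
0.35 0.5 0 [ 0.4968 -0.2449  0.0979] [-0.5326  0.2987  1.7908 -0.1025  1.1707  0.9341]
0.35 0.95 0 [ 0.5196 -0.2414  0.1357] [-0.4003  0.558   1.4526 -0.3007  1.6551  1.0762]
```

```bash
python3 - <<'E'
from h import *
x,y,w=B[3]
p,r=cap_pose(3,.5,0,.13); env.servo_line([x,y,.2],speed=.25)
env.move_to(list(p),list(r)); env.gripper_to(.45); st('pre')
p,r=cap_pose(3,.5,0,0); g=env.servo_line(list(p),list(r),speed=.12,guard=7); st('at %s'%g)
env.gripper_to(.3); st()
T=cam('top'); S=cam('scene')
a=proj(T,[.49,-.246,.071])[0].astype(int);b=proj(S,[.49,-.246,.071])[0].astype(int); print(a,b)
cr=lambda d,c:cv2.resize(d['frame'][c[1]-40:c[1]+40,c[0]-40:c[0]+40],(390,390),interpolation=2)
cv2.imwrite('pics/g.png',np.hstack([cr(T,a),cr(S,b)]))
E
```

```text
pre t21.51 [ 0.4343 -0.2543  0.1642] [ 0.2446  0.2107 -0.0687] gap0.449
at False t22.74 [ 0.4961 -0.2454  0.0507] [-0.1528 -0.2448  0.4649] gap0.448
 t23.02 [ 0.496  -0.2454  0.0506] [0.1393 1.121  1.1437] gap0.299
[355 232] [187 272]
```

View pics/g.png

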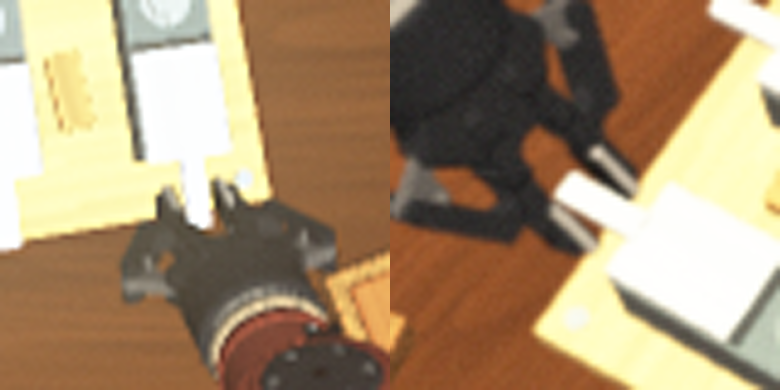

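The tab sits centred between the two fingers in both views. Now close and lift.

```bash
python3 - <<'E'
from h import *
env.gripper_to(0.0); o=st('closed')
if .1<o['finger_gap']<.25:
    for a in np.arange(.1,.96,.1).tolist()+[.97]:
        p,r=cap_pose(3,.5,a); g=env.servo_line(list(p),list(r),speed=.05,guard=30); st('%.2f %s'%(a,g))
        if g: break
env.dwell(.3); st()
T=cam('top'); S=cam('scene')
cv2.imwrite('pics/l.png',np.hstack([cv2.resize(T['frame'][170:265,185:400],None,fx=1.8,fy=1.8,interpolation=2)[:171,:387],cv2.resize(S['frame'][130:225,235:440],(387,171))]))
cv2.imwrite('pics/l2.png',cv2.resize(S['frame'][130:350,90:350],None,fx=2.7,fy=2.7,interpolation=2))
cv2.imwrite('pics/l3.png',T['frame'])
E
```

```text
closed t23.38 [ 0.4957 -0.2448  0.0501] [-2.5294  1.0287  1.9579] gap0.146
0.10 False t23.73 [ 0.4945 -0.2449  0.0595] [-1.4832  0.6221  0.7438] gap0.152
0.20 False t24.07 [ 0.4943 -0.245   0.0691] [-2.6687 -0.5634  0.247 ] gap0.150
0.30 False t24.41 [ 0.495  -0.2449  0.0786] [-2.3156 -1.0638  0.4111] gap0.147
0.40 False t24.75 [ 0.4967 -0.2447  0.088 ] [-2.8665 -0.6203  2.2399] gap0.151
0.50 False t25.09 [ 0.4992 -0.2444  0.0972] [-2.6842 -0.2076  0.7738] gap0.149
0.60 False t25.43 [ 0.5027 -0.244   0.106 ] [-3.4318 -0.9539  2.928 ] gap0.149
0.70 False t25.77 [ 0.5071 -0.2434  0.1146] [-1.9057 -0.5268  2.6066] gap0.149
0.80 False t26.12 [ 0.5123 -0.2428  0.1228] [-2.8375 -1.3916  3.3536] gap0.147
0.90 False t26.46 [ 0.5183 -0.2419  0.1303] [-1.942  -2.4225  3.1848] gap0.148
0.97 False t26.74 [ 0.5231 -0.2413  0.1353] [-1.7295 -3.8607  1.9106] gap0.150
 t27.04 [ 0.5232 -0.2412  0.1354] [-2.1793 -2.7847 -0.2904] gap0.145
```

View pics/l2.png

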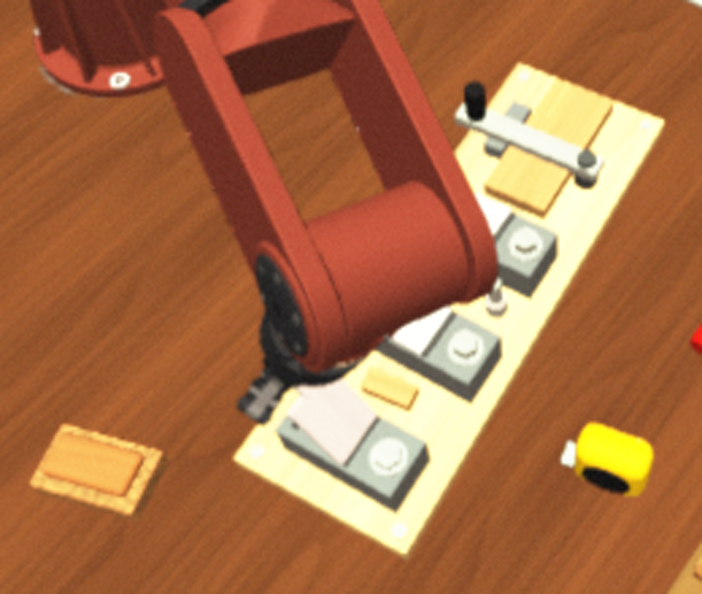

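View pics/l3.png

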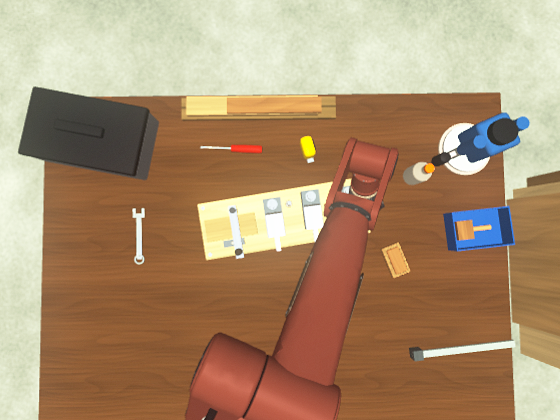

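Cap 3 is lifted and held, around (335,420). The bar is home, caps 1 and 2 are shut and the loose items haven't moved. I'll measure the cap angle from depth before signing off.

```bash
python3 - <<'E'
from h import *
S=cam('scene'); C=cloud(S).reshape(420,560,3)
m=np.zeros((420,560),np.uint8); poly=np.array([[318,395],[350,395],[368,418],[346,445],[310,422]])/2.7+[90,130]
cv2.fillPoly(m,[poly.astype(int)],1); P=C[m>0]; P=P[(P[:,2]>.06)&(P[:,2]<.2)]
c=np.median(P,0); n=np.linalg.svd(P-P.mean(0))[2][2]; n*=np.sign(n[2])
print(len(P),c,n,'angle deg',np.degrees(np.arccos(n[2])), P[:,2].min(),P[:,2].max()); st()
E
```

```text
285 [ 0.5731 -0.2344  0.097 ] [0.8136 0.1101 0.571 ] angle deg 55.18331905846867 0.07457441117270536 0.1239338563470367
 t27.19 [ 0.5233 -0.2412  0.1355] [-0.7873 -4.8415  0.6352] gap0.148
```

The depth fit puts the cap at 55°, and the gripper is still holding it. Signing off.

```bash
python3 -c "
from h import *
env.sign_off(); st()"
```

```text
the job is handed in; nothing more can be done
the job is handed in; nothing more can be done
```

The job is handed in. The keeper bar is shut in its catch, bolt 3 is the loose one, and I finished holding cap 3 open at about 55°.

- **Keeper bar:** I pushed it shut with closed fingers. A second, harder push (22 N guard) stopped at the same place. Both cameras show the knob within about 1.5 mm of its shut position, and the catch ball is visible behind the bar. I never saw the roughly 4 N catch resistance in the force readings, which I only took between moves, so "home" rests on position and the repeat push.
- **Bolts:** Bolts 1 and 2 held at 78.0 mm. Bolt 3 sank to 72.1 mm, its full 6 mm.
- **Cap 3:** I gripped it by the tab and lifted it along its arc. I commanded 0.97 rad, and a plane fitted to the depth image gave 55°. The grip was firm, with a steady finger gap of about 0.148.
- **Everything else:** In the last pictures the other two caps look shut, though the arm partly hid them, and the loose things look unmoved.
- **Limits:** The clock read about 27 s of the allowed 58 s. Wrist forces were only a few newtons in my readings, and the guards tripped at 22 N at most.
- **Disagreement between cameras:** The two views differed by 3–8 mm on the raised parts, so I used their average. The grasp was centred with that.

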